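# Hold a tape reel's brake open with the splined reel key

### The job

Take the orange reel key out of the tool stand and fit it upright into the hub of the reel with the blue clip in the opened cassette: turn the key until its splines mesh with the hub teeth, then slide it fully home, shoulder down on the hub, so that its nose presses in the reel brake. Finish while still gripping the key and pressing it down, so that I can draw the tape leader out. Do not drag the reel round against its brake, do not press the brake of the reel with the red clip, and leave everything else on the bench where it is.

Things in the scene. Friction and masses are not known exactly. Their poses are not given: they have to be found in the camera images.
- key: Reel key, loose, about 90 g, upright in the stand's middle hole, nose down. Origin: centre of its flat nose tip, the lowest point, 22.5 mm above the bench; z up its axis. Nose tapers from 9 to 16 mm diameter over the first 6 mm; then a 16 mm core with three splines, 3 mm wide (edges bevelled at the foot), out to 23 mm diameter, up to 13.5 mm: one along the key's +x, the others 120 degrees away.
- key_shoulder (a point): Centre of the underside of the key's aluminium shoulder disc (32 mm diameter, 4 mm thick), 13.5 mm above the tip. It rests on the stand's top; above it come a 13 mm shank and a black 20 mm collar ending 38 mm above the tip. Lift the key 14 mm to clear the stand.
- key_grip (a point): Point on the key's axis 62 mm above its tip, in the orange wing handle: a slab 14 mm thick along the key's x, 40 mm wide along its y, from 38 to 80 mm above the tip. Grip it here from above, across the 14 mm.
- stand: Fixed light-wood tool stand, 60 mm (its x) by 150 mm (its y) by 36 mm high, origin under its centre. Three holes 30 mm deep in a row along y: the middle one, 26 mm wide, holds the key; those at y = +54 mm and -54 mm hold two drivers.
- supply_reel: The blue-clip reel: cream-white scalloped flange 73 mm diameter, lying level in the black cassette half (156 by 96 mm), which is fixed in an aluminium nest on the bench. Origin under its centre, 11.5 mm above the bench; x points to the clip. It is held by its brake and turns only under about 0.25 N m. The two reels may lie either way round.
- supply_hub (a point): Centre of the top rim of that reel's hub, 29.5 mm above the bench, 2 mm above the flange; axes as the reel's. Rim 32 mm outside, bore 25 mm with six teeth, 5 mm wide, reaching in to 18 mm diameter, tops 0.5 mm below the rim, at 30, 90, 150.. degrees from x; the gaps lie at 0, 60, 120.. The key meshes when its x points along any gap, to about 4 degrees, with 1 mm of play sideways.
- supply_clip (a point): The blue clip in that reel's flange, a 7 by 12 mm patch 27.5 mm from the axis along the reel's x. Depths of the key's tip below the hub rim: 6.5 mm when out of mesh, its splines standing on the teeth; 8.5 mm where, in mesh, the nose meets the brake button; 13.5 mm when home, its shoulder on the rim.
- supply_brake (a joint): Brake button at the bottom of the blue-clip reel's hub bore, dark, 12 mm diameter, sprung up. 0 = up, brake on; grows as it is pressed down (m): 0.005 with the key home, 0.007 at most. It gives from 2 N and takes 5 N with the key home; left alone it springs back and lifts the key.
- takeup_hub (a point): The same point and axes on the other reel of the cassette (red clip), 77 mm from the first, centre to centre. Not to be used.
- takeup_brake (a joint): Brake button of the red-clip reel, as supply_brake.
- driver_red: Loose driver in the stand's +y or -y hole, red handle 17 mm diameter standing 50 mm above the stand. Bystander. Origin at the foot of the handle.
- driver_blue: Loose driver in the stand's other end hole, blue handle 17 mm diameter standing 44 mm above the stand. Bystander. Origin at the foot of the handle.
- screw_dish: Loose steel dish with screws, 66 mm diameter, 14 mm high, just in front of the cassette on the robot's side. Bystander. Origin under its centre.
- swabs: Loose clear cup 60 mm diameter with cleaning sticks, 115 mm high in all. Bystander. Origin under its centre.
- alcohol: Loose amber bottle, 48 mm diameter, 125 mm high. Bystander. Origin under its centre.
- pads: Loose stack of pale blue pads, 78 by 105 by 30 mm. Bystander. Origin under its centre.
- shell_top: The cassette's loose grey upper half, 96 by 156 by 12 mm, with two windows, beyond the work area. Bystander. Origin under its centre.
Things that resemble listed ones, but are neither listed nor needed, are in the scene too. Of the things that look like the key, the smallest one is meant.

How it is judged (in metres and radians):
On the way, in this order (a step that is already met when the one before it is completed fails the run):
1. the key is lifted out of the stand in the gripper (height (world z) of key above 0.045 m and contact force between the fingers and key above 1 N), for 0.1 s.
2. its splines are in mesh with the teeth of the blue-clip reel (z of key in the frame of supply_hub below -0.0078 m and horizontal distance between key and supply_hub below 0.003 m and angle between key's own z axis and vertical below 0.1 rad), for 0.05 s.
At the end, for the whole second after the job is handed in: Through the last second the key, still gripped, stands upright (within 5 degrees) and still in the blue-clip hub, within 3 mm of its axis, shoulder within 1 mm of the rim, with that brake pressed 4 mm or more; the reel's clip has moved less than 12 mm (value of joint supply_brake above 0.004 m and z of key in the frame of supply_hub below -0.0125 m and horizontal distance between key and supply_hub below 0.003 m and angle between key's own z axis and vertical below 0.09 rad and linear speed of key below 0.02 m/s and contact force between the fingers and key above 2 N and distance of supply_clip from where it was at the start of the episode below 0.012 m); the arm keeps its last pose, push and grip.
It fails at once if the blue-clip reel is dragged round against its brake (clip moved more than 12 mm) (distance of supply_clip from where it was at the start of the episode above 0.012 m).
It fails at once if the brake of the red-clip reel is pressed (2 mm or more) (value of joint takeup_brake above 0.002 m).
It fails at once if a bystander is shifted by more than 3 cm (distance of any of driver_red, driver_blue, screw_dish, swabs, alcohol, pads, shell_top from where it was at the start of the episode above 0.03 m).
It fails at once if the bottle or the swab cup is knocked over (angle between any of alcohol, swabs's own z axis and vertical above 0.5 rad).
It also fails if it takes over 40 s, if anything falls off the work surface, if the arm or the gripper's body presses on something with over 40 N, if the wrist force passes 120 N, or if a joint passes its speed limit or range.

### The arm

A 7-joint arm with a two-finger parallel gripper is mounted at the origin on the work surface. World frame = base frame: x ahead of the robot, y to its left, z up, the work surface at z = 0. Lengths are in mm, angles in rad, forces in N, time in s.
With the tool pointing down it reaches from about 400 to 850 mm from the base axis. Payload 4.4 kg.
Tool frame: the origin (TCP) lies at the very end of the fingers, on their centre line; the grasp point (between the pads) lies 19 mm behind it (grasp_offset is the z of the grasp point in the tool frame, in mm); z points along the fingers, y is the direction in which the jaws open and shut (so a half turn about z gives the same grasp; the last joint's range is limited). The gripper opens to 94 mm and grips with 3 to 60 N. Pads are 16 mm wide; open, the fingers measure 119 mm over their backs; the gripper's body (75 mm by 177 mm) begins 78 mm behind the grasp point.
Start: joints at [-1.323, 0.628, 0.038, 1.517, -0.027, 0.996, -0.02], TCP at [200.614, 618.282, 205.478] pointing down, gripper open.
Joint ranges: [-3.06, 3.06], [-0.37, 2.12], [-1.25, 1.32], [0.18, 2.47], [-1.1, 4.24], [0.23, 1.98], [-2.94, 2.94]. Speed limits (rad/s): [2.57, 2.57, 3.14, 3.14, 3.14, 3.14, 3.14].

### API

Orientations are given as a unit quaternion [w, x, y, z].
In Python, from cell import sense, capture, sign_off, boxes_of, grasp_offset gives the robot as it stands. The module is installed in compiled form; this text tells all that it offers.
- The arm moves only by the tool servo_tool, never from a script. Its argument "steps" is text: rows parted by semicolons, each of 7 numbers parted by spaces: the shift along the world's x, y, z in cm, then the turn, a rotation vector about the world's x, y, z in degrees, then the closure in counts, from 0 (fully open) to 255 (shut). In form: dx dy dz rx ry rz grip; .... A call has exactly 5 rows; each row shifts and turns the commanded pose from where the row before left it; what a row does not reach is not made up. A row lasts 1/10 s, in which the tool goes at most 50 mm and 8.59 degrees, less where a joint would pass 70% of its speed; a pose out of reach is approached as far as the arm can. A call is refused whole if a number of a shift passes 5 or a number of a turn 8.59, either way. A call with a gripper value outside its range is refused whole. The fingers move at their own pace and stop on an object; "force" is the grip in N (left out, the last holds). Time passes only in rows, so rows that do not move let the fingers close, or fill a call up. It gives the time, the measured TCP pose, the force and the opening at its end, in the units of the state.
- sense(): the state, without advancing time (a new reading comes with each control period).
- capture(name): name is "side" or "top" or "wrist"; returns a dict with "img" (384x512x3 uint8, blue, green, red), "z_map" (384x512 float32, mm along the optical axis (not along the pixel's ray), 0 where there is no reading), "fx", "fy", "cx", "cy" (pixels), "xyz" and "orientation" of the camera in the world. Camera axes: x right, y down, z forward; pixel columns grow to the right and rows downward; lengths in mm; the calibration is good to about 2 mm. A picture is of the moment at which its call begins.
- sign_off(): hands the job in, once; it reports no verdict.
Trained networks look in a picture, given as the dict that the camera call returned (one of the last four; its "shot" number tells which), for a name from the list of things; names that differ only in an ending like _2 or _b are one class to them, and where a whole thing is asked for, a point or a joint stands for the part that bears it (a point fixed in the world has none). Each returns a list of dicts, best first, with "p" (0 to 1); they miss things now and then, are a little off and sometimes report something else, mostly with a low value. They report only what shows in the picture. A call takes as long as a camera call. They do not tell look-alikes from the thing itself.
- boxes_of(picture, label): "extent" ([centre column, centre row, width, height] in pixels, round what is visible of it).
The state is a dict: "time": time; "joints": joint angles; "dq": joint speeds; "joint_efforts": joint torques, N m; "tcp_pos": TCP position; "ee_rot": TCP orientation; "wrist_force": force on the tool from outside, world axes, zero at the start; "torque": the same for the moment, N m; "gripper_width": finger opening in mm.
Only numpy, scipy, OpenCV 4.12 (cv2) and the standard library are available. Lean on these libraries where they do the work, as an engineer would, in place of code of your own. Each camera call takes 0.05 s, during which the arm holds its last target. There are 200 camera calls.

## Working session

There is one attempt and no reset: what is moved stays moved. The work goes in short steps, Python scripts to look and compute and a tool call to move; the robot and the scene stay as the last step left them, time stands still between calls to the robot, and variables do not carry over. Pictures are saved under pics/ and viewed, about 8 in all and at most 12, crops included, and the job is handed in when it is done.

Besides the shell and the picture viewer there is one more tool, called after "Call:" by a JSON object that holds its "method" and its "body". servo_tool: Moves the arm, as the interface text tells. Its arguments: {"type":"object","properties":{"steps":{"type":"string"},"force":{"type":"number"}},"required":["steps"]}

```bash
mkdir -p pics
cat > h.py <<'E'
import numpy as np, cv2
from scipy.spatial.transform import Rotation as R
from cell import *
def rot(q): return R.from_quat([q[1],q[2],q[3],q[0]]).as_matrix()
def back(p,u,v,z):
    c=np.array([(u-p["cx"])/p["fx"]*z,(v-p["cy"])/p["fy"]*z,z]); return rot(p["orientation"])@c+np.array(p["xyz"])
def atz(p,u,v,Z):
    o=np.array(p["xyz"]); d=rot(p["orientation"])@np.array([(u-p["cx"])/p["fx"],(v-p["cy"])/p["fy"],1]); return o+d*(Z-o[2])/d[2]
def proj(p,X):
    c=rot(p["orientation"]).T@(np.array(X)-np.array(p["xyz"])); return c[0]/c[2]*p["fx"]+p["cx"],c[1]/c[2]*p["fy"]+p["cy"]
def cloud(p):
    v,u=np.mgrid[:384,:512]; z=p["z_map"]; c=np.stack([(u-p["cx"])/p["fx"]*z,(v-p["cy"])/p["fy"]*z,z],-1)
    w=c@rot(p["orientation"]).T+np.array(p["xyz"]); w[z==0]=np.nan; return w
E
python3 - <<'E'
from h import *
import pickle
s=sense(); print(s); print(grasp_offset)
P={}
for n in ["top","side","wrist"]:
    p=capture(n); P[n]=p; print(n,p["xyz"],p["orientation"],p["fx"])
    for l in ["key","supply_reel","supply_clip","supply_hub","stand"]:
        print(l,[( [round(x) for x in b["extent"]],round(b["p"],2), back(p,b["extent"][0],b["extent"][1],p["z_map"][int(b["extent"][1]),int(b["extent"][0])]).round()) for b in boxes_of(p,l)])
pickle.dump(P,open("P.pkl","wb"))
cv2.imwrite("pics/top.png",cv2.resize(P["top"]["img"],(800,600),interpolation=cv2.INTER_CUBIC))
cv2.imwrite("pics/side.png",P["side"]["img"])
E
```

```text
{'time': 0.0, 'joints': array([-1.32280506,  0.62930967,  0.03843237,  1.51831779, -0.02696383,
        0.99628251, -0.01998748]), 'dq': array([-1.88900633e-03, -1.21459904e-05, -1.08448707e-03,  1.42066794e-03,
        2.32461630e-04,  1.05338718e-03, -1.42806532e-03]), 'joint_efforts': array([ 3.09337192e-04, -5.49720132e+01,  1.14388894e+00, -1.86633039e+01,
       -5.21713612e-02,  2.34843063e-02,  1.49516222e-04]), 'tcp_pos': array([200.41447833, 617.66474154, 204.59363202]), 'ee_rot': array([-1.18129189e-04,  1.56232370e-01,  9.87719918e-01, -8.92018058e-04]), 'wrist_force': array([-0.67545798,  0.52940651,  0.67875952]), 'torque': array([ 0.02882732, -0.0590327 , -0.09397582]), 'gripper_width': 94.0789358815365}
-18.8
top [ 518.93588202  -19.65013134 1228.19491792] [-0.02570705  0.71052075 -0.70314484  0.00931419] 352.20127081615504
key [([202, 156, 18, 13], 0.69, array([691., 164., 107.])), ([206, 233, 14, 21], 0.67, array([446., 147.,  97.])), ([198, 195, 20, 9], 0.65, array([566., 176., 101.])), ([295, 186, 17, 24], 0.34, array([ 604., -144.,   22.]))]
supply_reel [([296, 1
[... 397 characters left out ...]
35  762.00122436] [-0.35602915  0.86293889 -0.33351363  0.13171323] 352.400798197046
key [([206, 167, 14, 23], 0.62, array([563., 170.,  69.])), ([175, 188, 24, 36], 0.62, array([442., 145.,  82.])), ([238, 150, 19, 31], 0.61, array([684., 164.,  72.]))]
supply_reel [([291, 230, 28, 22], 0.75, array([ 608., -140.,   19.]))]
supply_clip [([291, 232, 27, 21], 0.88, array([ 603., -143.,   19.]))]
supply_hub [([290, 232, 29, 23], 0.71, array([ 595., -148.,   29.]))]
stand [([210, 178, 50, 36], 0.77, array([561., 152.,  36.]))]
wrist [123.72076471 644.14365895 384.86390447] [0.11272243 0.80129196 0.58185653 0.08165674] 276.96447882515395
key []
supply_reel []
supply_clip []
supply_hub []
stand []
```

View pics/top.png

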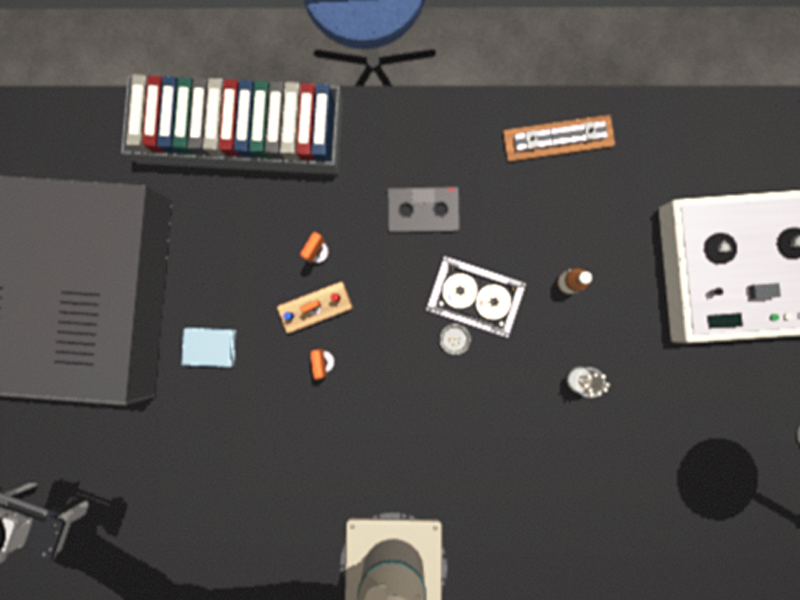

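View pics/side.png

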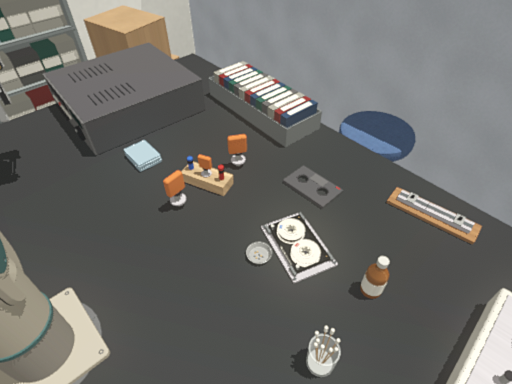

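The top view shows the stand at about (314,307) in the scaled picture, with a blue driver at (288,316) and a red one at (335,298). Three things could be taken for the key:
- an orange piece in the stand, top px (198,195)
- a larger, free-standing one at (202,156)
- a larger, free-standing one at (206,233)

I choose the one in the stand: it is the smallest and sits in the middle hole. The cassette's reels are at about (460,291) and (493,302) scaled. I'll move closer and check with the wrist camera.

Call:
{"method": "servo_tool", "body": {"steps": "1 -4.8 0 0 0 -4; 1 -4.8 0 0 0 -4; 1 -4.8 0 0 0 -4; 1 -4.8 0 0 0 -4; 1 -4.8 0 0 0 -4"}}

```text
validation failed for argument at $.st...
```

Call:
{"method": "servo_tool", "body": {"steps": "1 -4.8 0 0 0 -4 0; 1 -4.8 0 0 0 -4 0; 1 -4.8 0 0 0 -4 0; 1 -4.8 0 0 0 -4 0; 1 -4.8 0 0 0 -4 0"}}

```text
time: 1.4
tcp_pos: [250.9, 376.5, 205.7]
ee_rot: [0.0, 0.327, 0.945, 0.0]
wrist_force: [1.2, -0.3, -0.0]
gripper_width: 94.2
```

Call:
{"method": "servo_tool", "body": {"steps": "4.3 -2.4 0 0 0 -4 0; 4.3 -2.4 0 0 0 -4 0; 4.3 -2.4 0 0 0 -4 0; 4.3 -2.4 0 0 0 -4 0; 4.3 -2.4 0 0 0 -4 0"}}

```text
time: 1.9
tcp_pos: [467.3, 257.3, 205.8]
ee_rot: [0.0, 0.486, 0.874, 0.0]
wrist_force: [1.1, 0.5, -0.4]
gripper_width: 93.7
```

Call:
{"method": "servo_tool", "body": {"steps": "3.3 -2.9 0 0 0 -4 0; 3.3 -2.9 0 0 0 -4 0; 3.3 -2.9 0 0 0 -3 0; 0 0 0 0 0 0 0; 0 0 0 0 0 0 0"}}

```text
time: 2.4
tcp_pos: [564.9, 170.4, 205.2]
ee_rot: [-0.0, 0.567, 0.824, -0.0]
wrist_force: [0.3, 0.9, -0.2]
gripper_width: 93.9
```

```bash
cat > look.py <<'E'
from h import *
import pickle,sys
p=capture("wrist"); pickle.dump(p,open(sys.argv[1]+".pkl","wb"))
s=sense(); print(s["time"],s["tcp_pos"].round(1),s["ee_rot"].round(4),s["joints"].round(2),s["wrist_force"].round(1)); print(p["xyz"],p["orientation"])
for l in sys.argv[2:]:
    print(l,[([round(x) for x in b["extent"]],round(b["p"],2)) for b in boxes_of(p,l)])
cv2.imwrite("pics/"+sys.argv[1]+".png",p["img"])
E
python3 look.py w1 key stand
```

```text
2.45 [564.  171.9 205.2] [-6.000e-04  5.661e-01  8.244e-01 -0.000e+00] [-0.54  0.56  0.31  1.7  -0.21  0.92  0.22] [-0.8  0.9 -0.2]
[535.93364286 246.62497523 384.60818065] [0.13712615 0.97387737 0.17928387 0.02483102]
key [([257, 180, 20, 39], 0.89), ([148, 156, 70, 45], 0.8), ([355, 220, 60, 64], 0.63)]
stand [([255, 170, 53, 116], 0.81)]
```

View pics/w1.png

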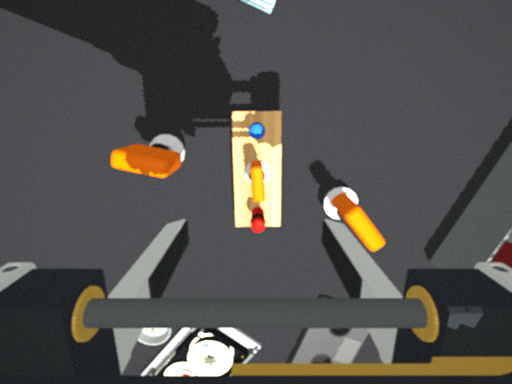

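The wrist view shows the stand upright in the picture. The small orange key is at (257,180) between the blue driver (257,130) and the red one (258,220), and the larger look-alikes are at (148,158) and (358,220). The slab runs along the stand, roughly square to the jaws. Next I measure it from the points.

```bash
cat > m.py <<'E'
from h import *
import pickle,sys
p=pickle.load(open(sys.argv[1]+".pkl","rb")); w=cloud(p); hsv=cv2.cvtColor(p["img"],cv2.COLOR_BGR2HSV)
u0,u1,v0,v1=map(int,sys.argv[2:6])
m=(hsv[...,0]<22)&(hsv[...,0]>7)&(hsv[...,1]>180)&(hsv[...,2]>90); k=np.zeros_like(m); k[v0:v1,u0:u1]=1; m&=k
a=w[m]; a=a[~np.isnan(a[:,0])]; zt=np.percentile(a[:,2],95); print("n",len(a),"ztop",zt, "z pct",np.percentile(a[:,2],[2,25,50,75,98]).round(1))
t=a[a[:,2]>zt-4]; r=cv2.minAreaRect(t[:,:2].astype(np.float32)); print(len(t),r, t.mean(0))
c=t[:,:2]-t[:,:2].mean(0); e,v=np.linalg.eigh(c.T@c); print("long axis deg",np.degrees(np.arctan2(v[1,1],v[0,1])),"rms",np.sqrt(e/len(t)))
# silhouette method: top-face mask backprojected to zt
R0=rot(sense()["ee_rot"]); print("tool y deg",np.degrees(np.arctan2(R0[1,1],R0[0,1])))
E
python3 m.py w1 240 275 155 208
python3 - <<'E'
from h import *
import pickle
P=pickle.load(open("P.pkl","rb"))
for n,l in [("top",(198,195)),("side",(206,162))]:
    p=P[n]; print(n,atz(p,*l,102.5 if n=="top" else 84))
p=pickle.load(open("w1.pkl","rb")); w=cloud(p); hsv=cv2.cvtColor(p["img"],cv2.COLOR_BGR2HSV)
# stand top
m=(abs(w[...,2]-36)<3)&(hsv[...,1]>40)&(hsv[...,1]<190)
k=np.zeros_like(m);k[100:235,225:290]=1;m&=k
a=w[m]; print("stand",cv2.minAreaRect(a[:,:2].astype(np.float32)),a[:,2].mean())
cv2.imwrite("pics/c1.png",cv2.resize(p["img"][140:240,210:310],None,fx=5,fy=5,interpolation=cv2.INTER_CUBIC))
E
```

```text
n 132 ztop 102.30923082839311 z pct [ 51.5  90.2 100.4 101.5 102.6]
84 ((562.9830932617188, 178.66714477539062), (12.62832260131836, 38.180938720703125), 21.077716827392578) [559.45314108 183.11520962 101.16045222]
long axis deg 106.77141527584445 rms [ 3.70510134 12.67759466]
tool y deg 21.175187379540972
top [566.4746294  175.91609146 102.5       ]
side [567.79460628 173.46149022  84.        ]
stand ((564.0922241210938, 178.3710479736328), (60.03263854980469, 150.2377471923828), 21.57767677307129) 36.137066400485466
```

View pics/c1.png

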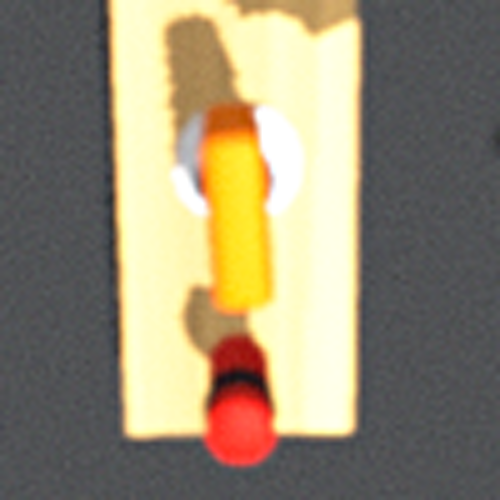

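The crop confirms it: the small key is in the middle hole, with its shoulder on the stand. Its top is at z 102.3 (expected 102.5), its centre at (563,178.7) and the stand's centre at (564.1,178.4). The jaws at 21.2° match the slab. I go down and grip.

Call:
{"method": "servo_tool", "body": {"steps": "-0.1 0.7 -2 0 0 0 0; 0 0 -4 0 0 0 0; 0 0 -4 0 0 0 0; 0 0 -3 0 0 0 0; 0 0 -1 0 0 0 0", "force": 30}}

```text
time: 3.05
tcp_pos: [560.4, 179.4, 62.7]
ee_rot: [-0.002, 0.565, 0.825, -0.002]
wrist_force: [-1.1, -0.2, 0.0]
gripper_width: 94.3
```

Call:
{"method": "servo_tool", "body": {"steps": "0 0 0 0 0 0 150; 0 0 0 0 0 0 255; 0 0 0 0 0 0 255; 0 0 0 0 0 0 255; 0 0 0 0 0 0 255", "force": 30}}

```text
time: 3.55
tcp_pos: [564.2, 178.5, 66.5]
ee_rot: [0.0, 0.566, 0.824, 0.001]
wrist_force: [0.4, -0.1, 0.2]
gripper_width: 57.7
```

Call:
{"method": "servo_tool", "body": {"steps": "0 0 0 0 0 0 255; 0 0 0 0 0 0 255; 0 0 0 0 0 0 255; 0 0 0 0 0 0 255; 0 0 0 0 0 0 255"}}

```text
time: 4.05
tcp_pos: [563.6, 178.2, 65.4]
ee_rot: [-0.0, 0.566, 0.824, -0.0]
wrist_force: [-0.3, 0.2, -0.2]
gripper_width: 17.4
```

Call:
{"method": "servo_tool", "body": {"steps": "0 0 0 0 0 0 255; 0 0 0 0 0 0 255; 0 0 0 0 0 0 255; 0 0 0 0 0 0 255; 0 0 0 0 0 0 255"}}

```text
time: 4.55
tcp_pos: [563.6, 178.3, 65.5]
ee_rot: [-0.0, 0.566, 0.824, 0.0]
wrist_force: [-0.2, -0.1, -0.0]
gripper_width: 14.1
```

```bash
python3 -c "
from h import *
s=sense(); print(s['tcp_pos'],s['gripper_width'],s['wrist_force'],s['torque'],s['ee_rot'])"
```

```text
[563.61275047 178.28493308  65.46116836] 14.07198093075272 [-0.18580139 -0.09217581 -0.03574032] [ 0.02371622 -0.08630652  0.06751709] [-2.89930614e-06  5.66242443e-01  8.24238737e-01  9.12251393e-06]
```

Call:
{"method": "servo_tool", "body": {"steps": "0 0 1 0 0 0 255; 0 0 2.5 0 0 0 255; 0 0 3 0 0 0 255; 0 0 2.5 0 0 0 255; 0 0 1 0 0 0 255"}}

```text
time: 5.05
tcp_pos: [565.0, 178.6, 168.5]
ee_rot: [0.001, 0.566, 0.824, 0.002]
wrist_force: [1.5, 1.3, -1.3]
gripper_width: 13.9
```

Call:
{"method": "servo_tool", "body": {"steps": "0.2 -2 0 0 0 0 255; 0.5 -4 0 0 0 0 255; 0.5 -4.4 0 0 0 0 255; 0.5 -4.4 0 0 0 0 255; 0.5 -4.4 0 0 0 0 255"}}

```text
time: 5.55
tcp_pos: [585.1, -15.2, 165.1]
ee_rot: [-0.0, 0.566, 0.824, -0.0]
wrist_force: [-0.8, 0.2, -0.8]
gripper_width: 14.1
```

Call:
{"method": "servo_tool", "body": {"steps": "0.5 -4.4 0 0 0 0 255; 0.5 -4.4 0 0 0 0 255; 0.5 -4.4 0 0 0 0 255; 0.5 -4.4 0 0 0 0 255; 0.2 -2 0 0 0 0 255"}}

```text
time: 6.05
tcp_pos: [606.3, -215.8, 165.1]
ee_rot: [0.0, 0.569, 0.823, -0.002]
wrist_force: [-0.4, -0.1, -2.0]
gripper_width: 13.9
```

Call:
{"method": "servo_tool", "body": {"steps": "0 0 0 0 0 0 255; 0 0 0 0 0 0 255; 0 0 0 0 0 0 255; 0 0 0 0 0 0 255; 0 0 0 0 0 0 255"}}

```text
time: 6.55
tcp_pos: [607.9, -208.1, 165.5]
ee_rot: [-0.0, 0.565, 0.825, 0.0]
wrist_force: [0.4, 0.3, -1.4]
gripper_width: 13.7
```

```bash
python3 look.py w2 key supply_hub supply_clip supply_reel; python3 -c "
import cv2
i=cv2.imread('pics/w2.png'); cv2.imwrite('pics/w2b.png',cv2.resize(i,(800,600),interpolation=cv2.INTER_CUBIC))"
```

```text
6.6 [ 607.8 -208.5  165.6] [-1.000e-04  5.656e-01  8.247e-01  2.000e-04] [ 0.13  0.67  0.27  1.59 -0.21  0.91  0.84] [-0.1 -0.1  0. ]
[ 578.50307415 -132.14087453  344.93884959] [0.13675066 0.97355846 0.1812193  0.02535235]
key [([257, 243, 38, 84], 0.73), ([232, 179, 6, 10], 0.42)]
supply_hub [([274, 125, 65, 66], 0.78)]
supply_clip [([274, 127, 69, 64], 0.64), ([254, 246, 41, 86], 0.17)]
supply_reel [([274, 127, 64, 70], 0.97)]
```

View pics/w2b.png

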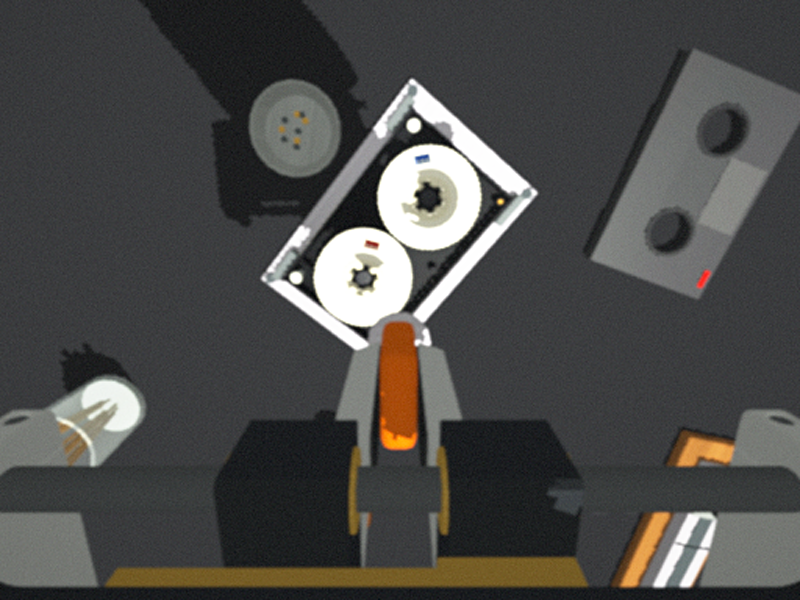

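The wrist view shows the cassette with the blue-clip reel at (274,126) in original pixels, its clip at (270,102), and the red-clip reel at (232,178). The key is held straight between the fingers. Next I measure the hub and clip.

```bash
cat > hub.py <<'E'
from h import *
import pickle,sys
p=pickle.load(open(sys.argv[1]+".pkl","rb")); w=cloud(p); img=p["img"].astype(int); u0,v0=float(sys.argv[2]),float(sys.argv[3])
c=atz(p,u0,v0,28)[:2]
v,u=np.mgrid[:384,:512]
g=img.sum(-1)/3; hsv=cv2.cvtColor(p["img"],cv2.COLOR_BGR2HSV)
blue=(img[...,0]-img[...,2]>50)
# orthorectify plane z at 0.2 mm/px round c
def ortho(Z,c,half=45,s=0.2):
    n=int(2*half/s); a=(np.arange(n)-n/2+.5)*s
    X,Y=np.meshgrid(c[0]+a,c[1]+a); P3=np.stack([X,Y,np.full_like(X,Z)],-1)
    q=(P3-np.array(p["xyz"]))@rot(p["orientation"]); m=np.stack([q[...,0]/q[...,2]*p["fx"]+p["cx"],q[...,1]/q[...,2]*p["fy"]+p["cy"]],-1).astype(np.float32)
    return cv2.remap(p["img"],m[...,0],m[...,1],cv2.INTER_CUBIC),X,Y
for it in range(3):
    o,X,Y=ortho(27.5,c); r=np.hypot(X-c[0],Y-c[1]); gg=o.mean(-1)
    m=((gg>120)&(r<39)).astype(np.uint8)
    n,l,st,ce=cv2.connectedComponentsWithStats(m); k=1+np.argmax(st[1:,4]); cs,_=cv2.findContours((l==k).astype(np.uint8),cv2.RETR_EXTERNAL,cv2.CHAIN_APPROX_NONE)
    h=cv2.convexHull(max(cs,key=cv2.contourArea)); e=cv2.fitEllipse(h); cx,cy=e[0]; c2=np.array([X[0,0]+.2*cx,Y[0,0]+.2*cy]); c=c2
print("flange centre",c.round(2),"dia",np.array(e[1])*.2)
o,X,Y=ortho(29,c); r=np.hypot(X-c[0],Y-c[1]); gg=o.mean(-1).astype(np.uint8)
thr=cv2.threshold(gg[r<12.4].reshape(-1,1),0,255,cv2.THRESH_OTSU)[0]
print("otsu",thr,"dark area",(gg[(r<14)]<thr).sum()*.04,"centroid",X[(r<14)&(gg<thr)].mean().round(2),Y[(r<14)&(gg<thr)].mean().round(2))
o2,X,Y=ortho(27.5,c); r=np.hypot(X-c[0],Y-c[1]); d=o2.astype(int); bm=(d[...,0]-d[...,2]>40)&(r<35)&(r>18)
bx,by=X[bm].mean(),Y[bm].mean(); ang=np.degrees(np.arctan2(by-c[1],bx-c[0])); print("clip",bx,by,"n mm2",bm.sum()*.04,"rad",np.hypot(bx-c[0],by-c[1]),"ang",ang, "mod60",ang%60)
for hc in [c,np.array([X[(r<14)&(gg<thr)].mean(),Y[(r<14)&(gg<thr)].mean()])]:
    A=np.arctan2(Y-hc[1],X-hc[0]); r=np.hypot(X-hc[0],Y-hc[1]); s=(r>9.2)&(r<12); f=gg[s].astype(float); ph=np.angle(((f-f.mean())*np.exp(6j*A[s])).sum())/6
    print("dark(gap) phase mod60 from teeth", (np.degrees(ph)+30)%60, abs(((f-f.mean())*np.exp(6j*A[s])).sum())/s.sum())
nb=w[...,2][(np.hypot(w[...,0]-c[0],w[...,1]-c[1])<35)&(np.hypot(w[...,0]-c[0],w[...,1]-c[1])>20)]; print("flange z",np.nanmedian(nb))
rim=w[...,2][(np.hypot(w[...,0]-c[0],w[...,1]-c[1])<15.5)&(np.hypot(w[...,0]-c[0],w[...,1]-c[1])>13)]; print("rim z",np.nanmedian(rim))
s=sense(); R0=rot(s["ee_rot"]); print("tool y",np.degrees(np.arctan2(R0[1,1],R0[0,1])),s["tcp_pos"])
cv2.imwrite("pics/%s_o.png"%sys.argv[1],np.hstack([o,o2])[:, :])
E
python3 hub.py w2 274.5 126
```

```text
flange centre [ 604.41 -139.78] dia [74.77626953 76.65599976]
otsu 106.0 dark area 278.84000000000003 centroid 603.59 -138.58
clip 589.0041026534327 -115.46914157428155 n mm2 36.0 rad 28.782968304962008 ang 122.36381213076506 mod60 2.363812130765055
dark(gap) phase mod60 from teeth 59.41981682555492 12.30815333384004
dark(gap) phase mod60 from teeth 3.6153942764770086 16.231787441702767
flange z 276.0905057732738
rim z 29.51393069505704
tool y 21.036657664769038 [ 607.6665538  -209.48470507  165.56280405]
```

Call:
{"method": "servo_tool", "body": {"steps": "-0.1 0.1 -1 0 0 -6 255; -0.1 0.1 -2 0 0 -7 255; -0.2 0.1 -2.5 0 0 -6 255; 0 0 -2 0 0 0 255; 0 0 0 0 0 0 255"}}

```text
time: 7.3
tcp_pos: [601.5, -205.5, 87.8]
ee_rot: [-0.003, 0.694, 0.72, -0.001]
wrist_force: [0.1, 0.6, -0.8]
gripper_width: 13.8
```

Call:
{"method": "servo_tool", "body": {"steps": "0 0 0 0 0 0 255; 0 0 0 0 0 0 255; 0 0 0 0 0 0 255; 0 0 0 0 0 0 255; 0 0 0 0 0 0 255"}}

```text
time: 7.8
tcp_pos: [603.9, -206.9, 91.1]
ee_rot: [0.0, 0.695, 0.719, 0.0]
wrist_force: [-1.0, 0.1, -0.7]
gripper_width: 13.5
```

```bash
python3 look.py w3 supply_hub supply_clip
python3 - <<'E'
from h import *
import pickle
p=pickle.load(open("w3.pkl","rb")); u,v=proj(p,[604,-139.3,28]); print(u,v)
import subprocess; print(subprocess.run(["python3","hub.py","w3",str(u),str(v)],capture_output=True,text=True))
E
```

```text
7.85 [ 603.8 -206.8   90.9] [2.000e-04 6.945e-01 7.195e-01 2.000e-04] [ 0.09  0.77  0.33  1.66 -0.33  0.77  0.61] [-0.9  0.1 -1.5]
[ 600.59974588 -125.33234838  270.44621184] [0.13950152 0.99007286 0.01696263 0.00270685]
supply_hub [([258, 127, 83, 89], 0.63)]
supply_clip [([258, 128, 88, 83], 0.85)]
258.0028315183882 129.00182174377017
CompletedProcess(args=['python3', 'hub.py', 'w3', '258.0028315183882', '129.00182174377017'], returncode=0, stdout='flange centre [ 604.18 -140.13] dia [73.35081177 76.8715271 ]\notsu 110.0 dark area 294.2 centroid 604.57 -138.67\nclip 589.2117866529569 -114.89531822675536 n mm2 45.36 rad 29.336826018658698 ang 120.67412173814321 mod60 0.6741217381432136\ndark(gap) phase mod60 from teeth 1.4224897189981753 19.44055004991712\ndark(gap) phase mod60 from teeth 2.795654543402467 23.3791636129505\nflange z 28.230236193887194\nrim z 29.557049322462404\ntool y 2.02188425239176 [ 603.66620221 -206.7157138    90.63919094]\n', stderr='')
```

View pics/w3_o.png

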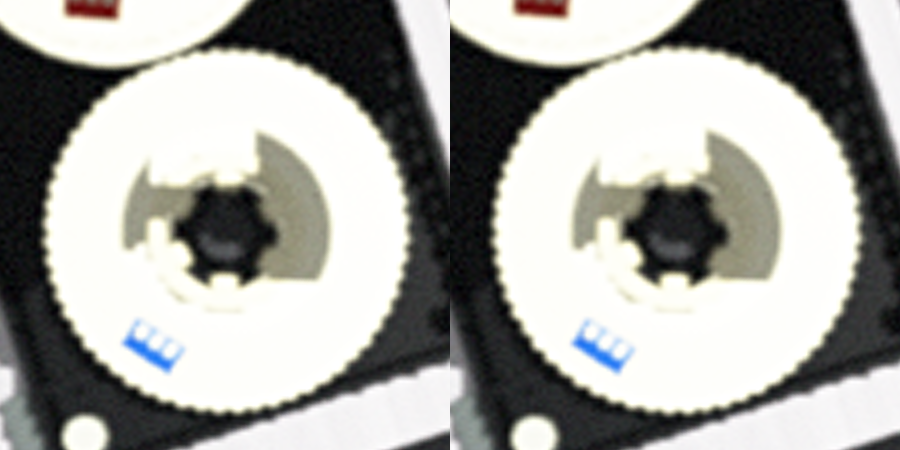

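The rectified view shows the blue reel's scalloped flange centred at about (227,228) in the right panel, the dark star of the bore at (225,233) and the clip at (153,346). The clip and teeth put a gap at about 2°, and the jaws are already at 2.0°. I'll refine the centre with an edge-circle fit in both views.

Run:
```python
from h import *
import pickle
from scipy.optimize import least_squares
for n in ["w2","w3"]:
    p=pickle.load(open(n+".pkl","rb")); g=cv2.GaussianBlur(p["img"].min(-1),(3,3),0); c=np.array([604.4,-139.5])
    for Z,lo,hi in [(27.5,32,41)]:
        for it in range(4):
            A=np.radians(np.arange(0,360,2)); pts=[]
            for a in A:
                rr=np.arange(lo,hi,.1); uv=np.array([proj(p,[c[0]+r*np.cos(a),c[1]+r*np.sin(a),Z]) for r in rr]).astype(np.float32)
                f=cv2.remap(g,uv[:,0],uv[:,1],cv2.INTER_LINEAR).ravel().astype(float); i=np.where((f[:-1]>=130)&(f[1:]<130))[0]
                if len(i): pts.append(c+rr[i[0]]*np.array([np.cos(a),np.sin(a)]))
            q=np.array(pts); s=least_squares(lambda x:np.hypot(q[:,0]-x[0],q[:,1]-x[1])-x[2],[*c,36.5],loss="soft_l1",f_scale=.3); c=s.x[:2]
        d=p["img"].astype(int); 
        bm=(d[...,0]-d[...,2]>40); v,u=np.where(bm); W=np.array([atz(p,a,b,27.5)[:2] for a,b in zip(u,v)]); r=np.hypot(*(W-c).T); W=W[(r>18)&(r<35)]; b=W.mean(0); 
        print(n,"centre",s.x.round(2),len(q),"clip",b.round(1),np.hypot(*(b-c)).round(1),np.degrees(np.arctan2(*(b-c)[::-1])).round(2))
```

```text
w2 centre [ 604.64 -139.2    37.29] 166 clip [ 589.2 -115.5] 28.3 123.08
w3 centre [ 604.62 -139.03   36.53] 172 clip [ 589.3 -114.8] 28.6 122.29
```

Both views agree on a centre of (604.6,-139.1) and a clip angle of about 122.5°, which puts a gap at 2.5°. I cross over, then lower.

Call:
{"method": "servo_tool", "body": {"steps": "0 1 0 0 0 0 255; 0.1 2 0 0 0 0.4 255; 0 2.2 0 0 0 0 255; 0 1.5 0 0 0 0 255; 0 0 0 0 0 0 255"}}

```text
time: 8.45
tcp_pos: [604.9, -135.7, 90.2]
ee_rot: [-0.001, 0.69, 0.723, 0.001]
wrist_force: [-0.1, 0.3, -1.8]
gripper_width: 13.5
```

Call:
{"method": "servo_tool", "body": {"steps": "0 0 0 0 0 0 255; 0 0 0 0 0 0 255; 0 0 0 0 0 0 255; 0 0 0 0 0 0 255; 0 0 0 0 0 0 255"}}

```text
time: 8.95
tcp_pos: [604.5, -140.3, 90.4]
ee_rot: [0.0, 0.692, 0.722, -0.0]
wrist_force: [0.8, 0.5, -0.3]
gripper_width: 13.9
```

```bash
cat > s.py <<'E'
from h import *
s=sense(); R0=rot(s["ee_rot"]); print(s["time"],s["tcp_pos"].round(2),"yaw",np.degrees(np.arctan2(R0[1,1],R0[0,1])).round(2),"tilt",R0[:2,2].round(4),"F",s["wrist_force"].round(2),"T",s["torque"].round(3),s["gripper_width"].round(2))
E
python3 s.py
```

```text
Traceback (most recent call last):
  File "s.py", line 2, in <module>
    s=sense(); R0=rot(s["ee_rot"]); print(s["time"],s["tcp_pos"].round(2),"yaw",np.degrees(np.arctan2(R0[1,1],R0[0,1])).round(2),"tilt",R0[:2,2].round(4),"F",s["wrist_force"].round(2),"T",s["torque"].round(3),s["gripper_width"].round(2))
                                                                                                                                                                                                                 ^^^^^^^^^^^^^^^^^^^^^^^^
AttributeError: 'float' object has no attribute 'round'
```

Call:
{"method": "servo_tool", "body": {"steps": "0 0.1 -0.5 0 0 0 255; 0 0 -0.7 0 0 0 255; 0 0 -0.5 0 0 0 255; 0 0 -0.2 0 0 0 255; 0 0 0 0 0 0 255"}}

```text
time: 9.45
tcp_pos: [604.2, -138.7, 70.9]
ee_rot: [-0.0, 0.692, 0.722, -0.0]
wrist_force: [-0.0, 0.2, -0.4]
gripper_width: 13.6
```

```bash
sed -i 's/s\["gripper_width"\].round(2)/round(s["gripper_width"],2)/' s.py; python3 s.py
```

```text
9.45 [ 604.23 -138.66   70.86] yaw 2.42 tilt [-0.001   0.0002] F [-0.03  0.16 -0.43] T [-0.076  0.091  0.011] 13.63
```

Call:
{"method": "servo_tool", "body": {"steps": "0 0 -0.1 0 0 0 255; 0 0 -0.1 0 0 0 255; 0 0 -0.1 0 0 0 255; 0 0 -0.1 0 0 0 255; 0 0 0 0 0 0 255"}}

```text
time: 9.95
tcp_pos: [604.5, -138.7, 67.4]
ee_rot: [-0.0, 0.692, 0.722, -0.0]
wrist_force: [-0.2, 0.3, -0.6]
gripper_width: 13.9
```

Call:
{"method": "servo_tool", "body": {"steps": "0 0 -0.1 0 0 0 255; 0 0 -0.1 0 0 0 255; 0 0 0 0 0 0 255; 0 0 0 0 0 0 255; 0 0 0 0 0 0 255"}}

```text
time: 10.45
tcp_pos: [604.7, -138.7, 65.5]
ee_rot: [0.0, 0.692, 0.722, 0.0]
wrist_force: [0.8, -0.9, -0.6]
gripper_width: 13.7
```

```bash
python3 s.py
```

```text
10.45 [ 604.65 -138.72   65.51] yaw 2.42 tilt [0.0001 0.    ] F [ 0.76 -0.92 -0.64] T [-0.087  0.051  0.027] 13.73
```

Call:
{"method": "servo_tool", "body": {"steps": "0 0 -0.1 0 0 0 255; 0 0 -0.1 0 0 0 255; 0 0 0 0 0 0 255; 0 0 0 0 0 0 255; 0 0 0 0 0 0 255"}}

```text
time: 10.95
tcp_pos: [604.7, -138.7, 63.7]
ee_rot: [0.0, 0.692, 0.722, 0.0]
wrist_force: [-0.4, 0.1, 1.7]
gripper_width: 13.7
```

```bash
python3 s.py
```

```text
10.95 [ 604.71 -138.75   63.65] yaw 2.42 tilt [0.0003 0.    ] F [-0.4   0.09  1.67] T [-0.026  0.125  0.005] 13.74
```

Call:
{"method": "servo_tool", "body": {"steps": "0 0 -0.1 0 0 0 255; 0 0 -0.1 0 0 0 255; 0 0 0 0 0 0 255; 0 0 0 0 0 0 255; 0 0 0 0 0 0 255"}}

```text
time: 11.45
tcp_pos: [604.7, -138.7, 61.6]
ee_rot: [0.0, 0.692, 0.722, 0.0]
wrist_force: [-0.6, -0.2, 2.2]
gripper_width: 14.0
```

```bash
python3 s.py
```

```text
11.45 [ 604.68 -138.73   61.55] yaw 2.42 tilt [0.0002 0.    ] F [-0.56 -0.25  2.17] T [0.033 0.237 0.101] 13.99
```

Call:
{"method": "servo_tool", "body": {"steps": "0 0 -0.1 0 0 0 255; 0 0 -0.1 0 0 0 255; 0 0 -0.05 0 0 0 255; 0 0 0 0 0 0 255; 0 0 0 0 0 0 255", "force": 40}}

```text
time: 11.95
tcp_pos: [604.7, -138.8, 59.1]
ee_rot: [0.0, 0.692, 0.722, 0.0]
wrist_force: [-0.4, 0.2, 3.6]
gripper_width: 13.7
```

Call:
{"method": "servo_tool", "body": {"steps": "0 0 -0.05 0 0 0 255; 0 0 -0.05 0 0 0 255; 0 0 0 0 0 0 255; 0 0 0 0 0 0 255; 0 0 0 0 0 0 255"}}

```text
time: 12.45
tcp_pos: [604.8, -138.8, 58.9]
ee_rot: [0.0, 0.692, 0.722, 0.0]
wrist_force: [-1.0, 1.5, 10.4]
gripper_width: 13.9
```

```bash
python3 s.py
```

```text
12.45 [ 604.76 -138.76   58.88] yaw 2.42 tilt [0.0005 0.0002] F [-0.97  1.5  10.43] T [ 0.106  0.586 -0.041] 13.89
```

It seats at TCP z 58.9 (expected 59.0), and the force steps up to 10 N. One last look before handing in.

```bash
python3 - <<'E'
from h import *
p=capture("wrist"); d=p["img"].astype(int); v,u=np.where(d[...,0]-d[...,2]>40); W=np.array([atz(p,a,b,27.5)[:2] for a,b in zip(u,v)]); W=W[np.hypot(*(W-[604.6,-139.1]).T)<36]; print("clip",len(W),W.mean(0))
q=capture("side"); u,v=map(int,proj(q,[604,-139,50])); print(u,v)
a=cv2.resize(p["img"][20:340,100:420],(400,400)); b=cv2.resize(q["img"][v-50:v+50,u-50:u+50],(400,400),interpolation=cv2.INTER_CUBIC)
cv2.imwrite("pics/end.png",np.hstack([a,b]))
w=cloud(p); img=cv2.cvtColor(p["img"],cv2.COLOR_BGR2HSV); m=(img[...,0]<22)&(img[...,0]>7)&(img[...,1]>180)&(np.hypot(w[...,0]-604,w[...,1]+139)<35); print("handle top z",np.nanpercentile(w[m][:,2],[50,95]))
E
python3 s.py
```

```text
clip 60 [ 589.64725168 -115.1516406 ]
290 223
handle top z [95.33761735 97.09556013]
12.55 [ 604.75 -138.75   58.87] yaw 2.42 tilt [0.0005 0.0002] F [-3.35  1.01  9.59] T [0.126 0.659 0.051] 13.8
```

View pics/end.png

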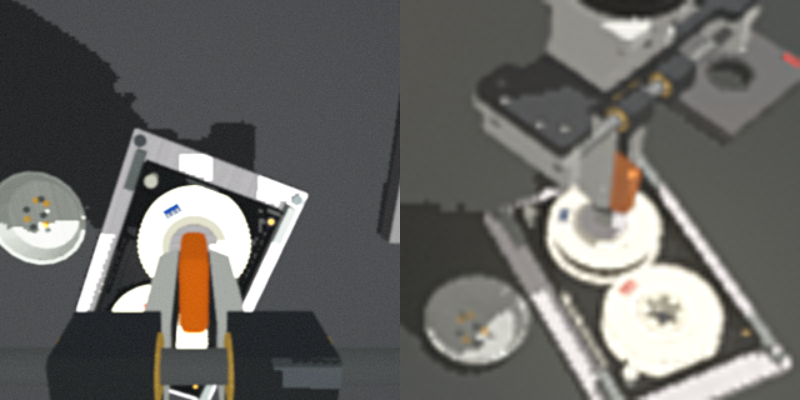

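Run:
```python
from h import *
import pickle
def top(p,x,y):
    w=cloud(p); img=cv2.cvtColor(p["img"],cv2.COLOR_BGR2HSV); m=(img[...,0]<22)&(img[...,0]>7)&(img[...,1]>180)&(np.hypot(w[...,0]-x,w[...,1]-y)<35); return m.sum(),np.nanpercentile(w[m][:,2],[50,75,95])
print("w3 (TCP z 90.7)",top(pickle.load(open("w3.pkl","rb")),603.8,-206.8)); print("w2 (165.5)",top(pickle.load(open("w2.pkl","rb")),607.8,-208.5))
print("now",top(capture("wrist"),604.7,-138.8))
```

```text
w3 (TCP z 90.7) (np.int64(2716), array([128.17939056, 214.39812728, 217.07679599]))
w2 (165.5) (np.int64(2194), array([202.18344015, 203.1124387 , 291.04410035]))
now (np.int64(1781), array([95.35255397, 96.06411101, 96.93605619]))
```

Call:
{"method": "servo_tool", "body": {"steps": "0 0 -0.05 0 0 0 255; 0 0 0 0 0 0 255; 0 0 0 0 0 0 255; 0 0 0 0 0 0 255; 0 0 0 0 0 0 255"}}

```text
time: 13.1
tcp_pos: [604.7, -138.8, 58.8]
ee_rot: [0.0, 0.692, 0.722, 0.0]
wrist_force: [-2.6, 1.3, 13.3]
gripper_width: 13.9
```

```bash
python3 s.py
```

```text
13.1 [ 604.74 -138.77   58.84] yaw 2.42 tilt [0.0006 0.0004] F [-2.57  1.25 13.26] T [0.24  0.782 0.017] 13.88
```

The handle top sits 36.5 mm above the TCP, against about 37 mm before the insertion, so the key has not slipped. Handing in.

```bash
python3 -c "
from h import *
print(sign_off())"
```

```text
the job is handed in; nothing more can be done
None
```

I took the small orange key out of the stand's middle hole and meshed it in the blue-clip hub with the jaws at 2.4°, against a measured gap at about 2.5°. I then pushed it down and handed in at about 13 s, still gripping (about 40 N) and pressing it.

**Seating:** Resistance began at about 8.9 mm depth, which fits the brake button. The press force rose steeply at a tool-tip (TCP) height of 58.9 mm, against 59.0 expected for the shoulder on the rim. It was 13 N at the end. The handle sat at the same height in the grip as before the insertion, so the key did not slip.

**Position:** The gripper stood within 0.5 mm of the measured hub centre, with no measurable tilt.

**Clip:** The blue clip was within about 0.5 mm of where I measured it before insertion.

**Rest of the scene:** The last pictures show the dish, cassette and red-clip reel undisturbed. The other bystanders were not looked at again after the start.

**Disagreements and gaps:**
- One reading of the handle top (the 95th percentile) was about 1 mm higher than expected; the median was not. I put this down to depth noise.
- The brake's travel could not be read directly and is inferred from depth and force.

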